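Fetch the prop book from behind the bottles

TASK

The three capped containers in the front row of the wooden tray stand in the way of the small prop book behind them. Move all three onto the black mat at the side, then stand the book, page edges still up, on the white-painted wooden block, centred and lengthwise along it, and afterwards put each of the three back in its own place in the tray, where it stood at the start. Keep the three containers upright all the time, and leave the small tin and the cork block that share the tray where they are.

Things in the scene. Friction and masses are not known exactly. Their poses are not given: they have to be found in the camera images.
- round_bottle: White plastic bottle, a straight round body 62 mm across and 92 mm high, sloping to a neck (28 mm across, from height 107 mm) with a round black cap. Cap 34 mm across, from 112 to 146 mm above the underside; grip it by the cap. Origin at the centre of the underside, z up. 0.3 kg. One of the three containers in the front row of the tray.
- square_tin: Square metal tin, 54 x 54 mm and 102 mm high, with a short neck (26 mm across) and a round black cap 34 mm across, from 112 to 146 mm above the underside; grip it by the cap. Origin at the centre of the underside, z up, x and y square to its sides. 0.35 kg. One of the three containers in the front row.
- cone_bottle: White plastic conical bottle, 62 mm across up to height 30 mm, then tapering to a 28 mm neck at height 100 mm, with a round black cap 34 mm across, from 112 to 146 mm above the underside; grip it by the cap. Origin at the centre of the underside, z up. 0.25 kg. One of the three containers in the front row.
- book: Small rigid prop book standing on its spine with the rough pale page edges up: 36 mm thick (its x), 120 mm long (its y), 75 mm high, grey covers, 0.28 kg. Origin at the centre of the underside, z up. It stands in the tray behind (at larger tray x than) the three containers, its cover 6 to 11 mm from them, so that no finger fits between. Grip it across its thickness once they are away.
- stock_tray: Shallow fixed wooden tray, 150 mm (its x) by 270 mm (its y); floor 8 mm above its underside, rim 14 mm high and 6 mm thick. Origin at the centre of the underside. -x is the front, nearest the robot. The three containers stand in a row along its y, at its x = -35 mm, about 76 mm apart, in any order; the book stands behind them.
- side_mat: Black rubber mat fixed to the bench, 270 mm (its x) by 130 mm (its y), 6 mm thick; the side area for the three containers. Origin at the centre of the underside. To the left or the right of the tray.
- paint_block: White-painted wooden block, on which books are painted, fixed to the bench, 160 mm (its x) by 80 mm (its y), 20 mm high. Origin at the centre of the underside. The book goes on its top, the book's 120 mm length along the block's 160 mm length. On the other side of the tray from the mat.
- small_tin: Small round metal tin, 42 mm across, 28 mm high, in the tray beyond one end of the book. Not to be moved. Origin at the centre of the underside.
- sanding_block: Cork sanding block, 44 x 36 mm, 26 mm high, in the tray beyond the other end of the book. Not to be moved. Origin at the centre of the underside.
There are look-alikes about, which are no part of the job. Leave any blue or green look-alike of the cone_bottle alone. Of the things shaped like the paint_block, the white one is meant.

How it is judged:
By the outcome, as a careful person would: the job done as asked, in the order asked, and still so for the second after the job is handed in, with the robot touching nothing.
It also fails if it takes over 144 s, if anything falls off the work surface, if the arm or the gripper's body presses on something with over 40 N, if the wrist force passes 120 N, or if a joint passes its speed limit or range.

ROBOT

A 6-joint arm with a two-finger parallel gripper is mounted at the origin on the work surface. World frame = base frame: x ahead of the robot, y to its left, z up, the work surface at z = 0. Lengths are in mm, angles in rad, forces in N, time in s.
With the tool pointing down it reaches from about 400 to 925 mm from the base axis. Payload 12.5 kg.
Tool frame: the origin (TCP) lies midway between the tips of the shut fingers; the grasp point (between the pads) lies 19 mm behind it (env.pinch_z is the z of the grasp point in the tool frame, in mm); z points along the fingers, y is the line along which they close (so a half turn about z gives the same grasp; the last joint's range is limited). The gripper opens to 95 mm and grips with 3 to 60 N. Pads are 20 mm wide; open, the fingers measure 119 mm over their backs; the gripper's body (75 mm by 180 mm) begins 59 mm behind the grasp point.
Start: joints at [-1.396, 0.491, 1.559, -0, 1.092, -0.106], TCP at [173.225, -600.533, 214.661] pointing down, gripper open.
Joint ranges: [-3.1, 3.1], [-0.84, 2.19], [0.05, 2.79], [-1.13, 4.28], [0.06, 2.93], [-2.69, 2.69]. Speed limits (rad/s): [2.22, 2.22, 2.79, 3.14, 3.14, 3.14].

INTERFACE

Orientations are given as [roll, pitch, yaw] about the fixed x, y, z axes, in that order (R = Rz(yaw) Ry(pitch) Rx(roll)).
In Python, from cell import env, eyes gives the robot as it stands.
- The arm moves only by the shell command python3 -m inch 'ROWS'. ROWS is JSON, a list of rows, each a list of 3 entries, a list of its own where there are three numbers: the shift along the tool's x, y, z in units of 60 mm (1.0 is 60 mm), then the turn about the tool's z in units of 5 degrees (1.0 is 5 degrees), then the closure, from -1 (fully open) to 1 (shut). In form: [[[tx, ty, tz], turn, claw], ...]. A call has exactly 10 rows; each row shifts and turns the commanded pose from where the row before left it, along the tool's axes as they then stand; what a row does not reach is not made up. A row lasts 1/8 s, in which the tool goes at most 62.5 mm and 10.7 degrees, less where a joint would pass 70% of its speed; a pose out of reach is approached as far as the arm can. A call is refused whole if a number of a shift passes 1 or a number of a turn 1, either way. A call with a gripper value outside its range is refused whole. The fingers move at their own pace and stop on an object; the grip force is fixed at half the most. Time passes only in rows, so rows that do not move let the fingers close, or fill a call up. It gives the time, the measured TCP pose, the force, the opening and the grip force at its end, in the units of the state.
- env.state(): the state, without advancing time (a new reading comes with each control period).
- eyes.read_camera(name): name is "scene" or "top"; returns a dict with "pixels" (384x512x3 uint8, red, green, blue), "fx", "fy", "cx", "cy" (pixels), "extrinsics" (4x4, takes a point from world to camera coordinates). Camera axes: x right, y down, z forward; pixel columns grow to the right and rows downward; lengths in mm; the calibration is good to about 2 mm. A picture is of the moment at which its call begins. There is no depth.
- env.job_done(): hands the job in; it is judged then, once.
Trained networks look in a picture, given as the dict that the camera call returned (one of the last four; its "shot" number tells which), for a name from the list of things; names that differ only in an ending like _2 or _b are one class to them, and where a whole thing is asked for, a point or a joint stands for the part that bears it (a point fixed in the world has none). Each returns a list of dicts, best first, with "score" (0 to 1); they miss things now and then, are a little off and sometimes report something else, mostly with a low value. They report only what shows in the picture. A call takes as long as a camera call. They do not tell look-alikes from the thing itself.
- eyes.boxes_of(name, picture): "centre" ([row, column] in pixels, amid what is visible of it).
- eyes.cut_out(name, picture): "mask" (384x512 bool, what is visible of it) and "centre" ([row, column] in pixels, amid what is visible of it).
- eyes.spot_point(name, picture): "centre" ([row, column] in pixels: a listed point, or the origin of a listed thing).
The state is a dict: "t": time; "joints": joint angles; "qvel": joint speeds; "tau": joint torques, N m; "eef_pos": TCP position; "tcp_rot": TCP orientation; "ft_force": force on the tool from outside, world axes, zero at the start; "moment": the same for the moment, N m; "opening": opening from 0.0 (shut) to 1.0 (fully open); "grip_force": force on a finger pad.
Only numpy, scipy, OpenCV 4.12 (cv2) and the standard library are available. Lean on these libraries where they do the work, as an engineer would, in place of code of your own. Each camera call takes 0.05 s, during which the arm holds its last target. There are 200 camera calls.

## Working session

There is one attempt and no reset: what is moved stays moved. The work goes in short steps, Python scripts to look and compute and a shell command to move; the robot and the scene stay as the last step left them, time stands still between calls to the robot, and variables do not carry over. Pictures are saved under pics/ and viewed, at most 14 in all, crops included, and the job is handed in when it is done.

```bash
ls; mkdir -p pics; cat > h.py <<'E'
import numpy as np, cv2
from cell import env, eyes
def ray(p,rc,z):
    E=np.array(p["extrinsics"]);R=E[:3,:3];t=E[:3,3]
    c=-R.T@t; d=R.T@np.array([(rc[1]-p["cx"])/p["fx"],(rc[0]-p["cy"])/p["fy"],1.])
    return c+d*(z-c[2])/d[2]
def proj(p,X):
    E=np.array(p["extrinsics"]);q=E[:3,:3]@np.array(X,float)+E[:3,3]
    return [p["fy"]*q[1]/q[2]+p["cy"],p["fx"]*q[0]/q[2]+p["cx"]]
def save(p,name,s=1.5,crop=None):
    im=p["pixels"][:,:,::-1]
    if crop: r0,r1,c0,c1=crop; im=im[r0:r1,c0:c1]
    cv2.imwrite("pics/"+name,cv2.resize(im,None,fx=s,fy=s,interpolation=cv2.INTER_CUBIC))
E
python3 - <<'E'
from h import *
for n in("top","scene"):
    p=eyes.read_camera(n); save(p,n+"0.png")
    E=np.array(p["extrinsics"]); print(n,-E[:3,:3].T@E[:3,3],p["fx"])
    for k in "round_bottle square_tin cone_bottle book stock_tray side_mat paint_block small_tin sanding_block".split():
        for f in(eyes.cut_out,eyes.spot_point):
            print(k,f.__name__,[(round(d["score"],2),np.round(d["centre"]).tolist(),np.round(ray(p,d["centre"],0)[:2]).tolist()) for d in f(k,p)[:4]])
E
```

```text
pics
top [ 123.97996418  -62.75424459 1491.07801665] 474.18848635056975
round_bottle call [(0.85, [160.0, 215.0], [574.0, 125.0])]
round_bottle call [(0.76, [166.0, 219.0], [559.0, 109.0]), (0.46, [158.0, 272.0], [608.0, -61.0])]
square_tin call [(0.79, [168.0, 264.0], [572.0, -40.0])]
square_tin call [(0.65, [174.0, 266.0], [550.0, -47.0])]
cone_bottle call [(0.74, [206.0, 234.0], [431.0, 40.0]), (0.57, [165.0, 239.0], [570.0, 44.0])]
cone_bottle call [(0.95, [207.0, 280.0], [449.0, -107.0]), (0.79, [209.0, 236.0], [424.0, 31.0]), (0.61, [170.0, 239.0], [553.0, 41.0])]
book call [(0.81, [150.0, 238.0], [620.0, 57.0])]
book call [(0.79, [154.0, 241.0], [608.0, 42.0])]
stock_tray call [(0.97, [165.0, 247.0], [572.0, 19.0])]
stock_tray call [(0.96, [162.0, 241.0], [582.0, 40.0])]
side_mat call [(0.68, [184.0, 143.0], [462.0, 342.0])]
side_mat call [(0.91, [184.0, 143.0], [462.0, 342.0])]
paint_block call [(0.76, [201.0, 345.0], [498.0, -313.0]), (0.63, [157.0, 388.0], [665.0, -437.0])]
paint_block call [(0.93, [160.0, 386.0], [657.0, -433.0]), (0.82, [209.0, 345.0], [473.0, -315.0])]
s
[... 898 characters left out ...]
[(0.85, [228.0, 293.0], [586.0, 41.0])]
side_mat call [(0.9, [204.0, 393.0], [483.0, 355.0])]
side_mat call [(0.83, [200.0, 389.0], [456.0, 351.0])]
paint_block call [(0.94, [170.0, 138.0], [237.0, -434.0]), (0.62, [252.0, 110.0], [660.0, -437.0]), (0.58, [209.0, 171.0], [473.0, -303.0])]
paint_block call [(0.89, [210.0, 167.0], [480.0, -314.0]), (0.87, [257.0, 111.0], [680.0, -431.0]), (0.87, [171.0, 140.0], [243.0, -425.0])]
small_tin call [(0.6, [231.0, 257.0], [593.0, -59.0]), (0.57, [216.0, 297.0], [530.0, 60.0])]
small_tin call [(0.59, [235.0, 255.0], [610.0, -67.0])]
sanding_block call [(0.47, [228.0, 330.0], [588.0, 141.0])]
sanding_block call [(0.47, [232.0, 331.0], [607.0, 141.0])]
```

View pics/top0.png

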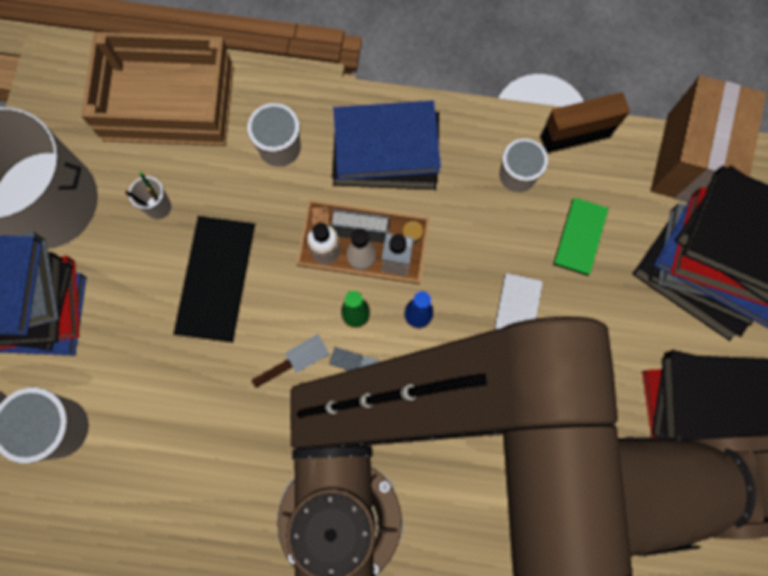

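View pics/scene0.png

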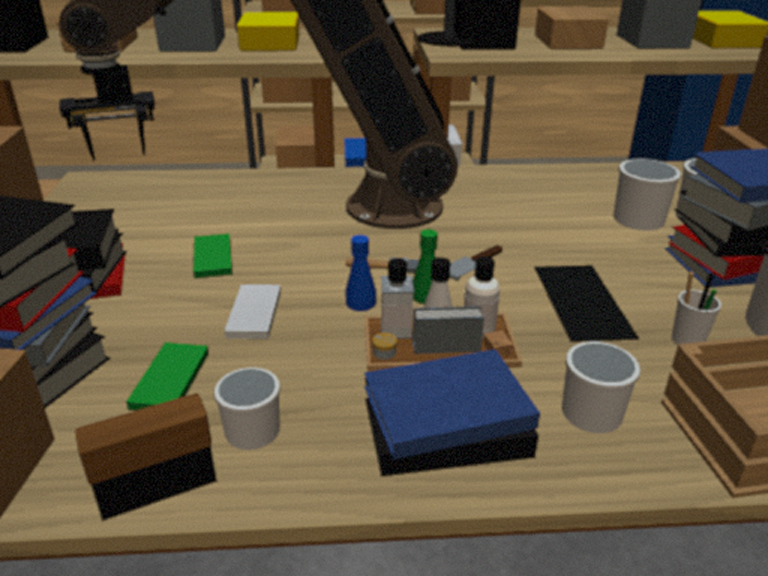

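The tray is at 1.5x pixel (363,242) in the top view. Its front row, left to right, is round (323,240), cone (360,248) and square (397,252). The blue (419,310) and green (355,308) cones stand outside the tray, so they are look-alikes. The white block is at (519,302), and the slabs at (580,236) and in the scene view at (212,255) are green. Next I'll measure finely and confirm with one crop.

```bash
cat >> h.py <<'E'
def hull(p,pts): return cv2.convexHull(np.array([proj(p,X)[::-1] for X in pts],np.float32))
def cyl(x,y,r,z0,z1):
    a=np.linspace(0,2*np.pi,40); return [(x+r*np.cos(t),y+r*np.sin(t),z) for t in a for z in(z0,z1)]
def cent(h): m=cv2.moments(h); return np.array([m["m01"]/m["m00"],m["m10"]/m["m00"]])
def blob(mask,seed):
    n,l,s,c=cv2.connectedComponentsWithStats(mask.astype(np.uint8)); 
    r,cc=np.nonzero(mask); i=np.argmin((r-seed[0])**2+(cc-seed[1])**2); k=l[r[i],cc[i]]
    return l==k
def rect(p,mask,z):
    """rectangle on plane z from mask: centre, sizes, yaw of long side"""
    c=max(cv2.findContours(mask.astype(np.uint8),cv2.RETR_EXTERNAL,cv2.CHAIN_APPROX_NONE)[0],key=cv2.contourArea)[:,0]
    P=np.array([ray(p,(b,a),z)[:2] for a,b in c],np.float32)
    (cx,cy),(w,h),a=cv2.minAreaRect(P)
    if w<h: w,h,a=h,w,a+90
    return np.round([cx,cy,w,h,(a+90)%180-90],1)
E
python3 - <<'E'
from h import *
from scipy.optimize import least_squares
P={n:eyes.read_camera(n) for n in("top","scene")}
V={n:P[n]["pixels"].max(2).astype(int) for n in P}; M={n:P[n]["pixels"].min(2).astype(int) for n in P}
guess={"round":((155,215),(179,323)),"cone":((159,240),(177,293)),"square":((162,265),(179,264))}
for k,(a,b) in guess.items():
    obs={}
    for n,s in(("top",a),("scene",b)):
        m=np.zeros((384,512),bool); m[s[0]-11:s[0]+12,s[1]-11:s[1]+12]=True
        m&=V[n]<60; m=blob(m,s); rr,cc=np.nonzero(m); obs[n]=(rr.mean(),cc.mean(),m.sum())
    for sel in(["top"],["scene"],["top","scene"]):
        f=lambda q:np.concatenate([cent(hull(P[n],cyl(q[0],q[1],17,120,154)))-obs[n][:2] for n in sel])
        r=least_squares(f,[540,40]); print(k,sel,r.x.round(1),r.fun.round(2),[obs[n][2] for n in sel],[round(cv2.contourArea(hull(P[n],cyl(*r.x,17,120,154)))) for n in sel])
for n,z,k in(("top",14,"stock_tray"),("top",6,"side_mat"),("scene",6,"side_mat"),("top",83,"book")):
    d=eyes.cut_out(k,P[n])
    if d: print(n,k,rect(P[n],d[0]["mask"],z))
for n,s in(("top",(200,346)),("scene",(206,169))):
    m=np.zeros((384,512),bool); m[s[0]-30:s[0]+31,s[1]-30:s[1]+31]=True
    print(n,P[n]["pixels"][s],); m&=M[n]>135; m=blob(m,s); print("block",n,m.sum(),rect(P[n],m,20))
s=(184,143);m=np.zeros((384,512),bool);m[130:240,110:175]=True;m&=V["top"]<60;m=blob(m,s);print("mat thr",rect(P["top"],m,6))
print(env.state()["tcp_rot"],env.pinch_z)
save(P["top"],"crop1.png",3,(125,235,110,370))
E
```

```text
round ['top'] [548.4  42.1] [ 3.88 23.97] [np.int64(94)] [137]
round ['scene'] [573.8  40. ] [  6.2  -27.68] [np.int64(204)] [214]
round ['top', 'scene'] [549.4 115.6] [ 0.24 -0.27  0.73 -0.79] [np.int64(94), np.int64(204)] [138, 206]
cone ['top'] [552.5  38.2] [-0.24 -0.93] [np.int64(192)] [137]
cone ['scene'] [552.7  40. ] [-0.13  1.04] [np.int64(189)] [207]
cone ['top', 'scene'] [552.8  36.8] [-0.25 -0.45 -0.08 -0.15] [np.int64(192), np.int64(189)] [137, 207]
square ['top'] [549.1  31.6] [ -3.63 -23.78] [np.int64(105)] [136]
square ['scene'] [512.9  34.9] [-8.32 25.44] [np.int64(182)] [196]
square ['top', 'scene'] [543.1  34.1] [ -1.82 -24.91  -2.71  26.57] [np.int64(105), np.int64(182)] [136, 205]
top stock_tray [580.1  35.6 270.4 152.   89.6]
top side_mat [4.569e+02 3.415e+02 2.708e+02 1.318e+02 3.000e-01]
scene side_mat [ 4.670e+02  3.441e+02  2.733e+02  1.342e+02 -4.000e-01]
top book [590.   44.7 120.1  61.8 -89.3]
top [193 195 201]
block top 800 [ 490.  -312.1  122.1   81.8   -4.9]
scene [170 174 175]
block scene 861 [ 475.8 -307.3  161.4   79.2   -4.7]
mat thr [4.575e+02 3.408e+02 2.641e+02 1.252e+02 3.000e-01]
[3.14144040e+00 3.29451252e-05 2.80798191e-01] -18.8
```

View pics/crop1.png

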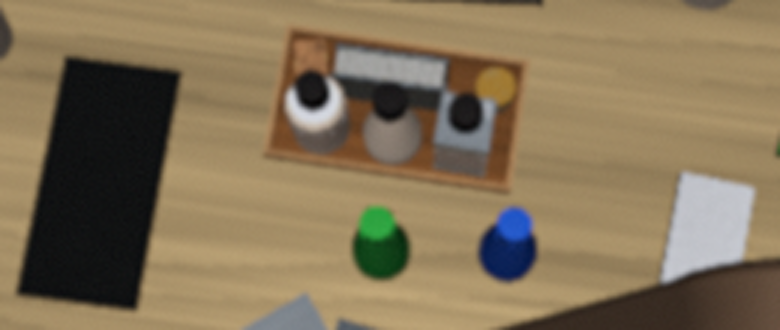

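The crop confirms the targets. Caps in crop pixels are round (312,90), cone (390,100) and square (466,112). The green (378,222) and blue (514,222) cones are the look-alikes in front, and the white block is at (712,225). I'll refine the caps with a sturdier fit.

```bash
cat >> h.py <<'E'
from scipy.optimize import least_squares
def shoot(): return {n:eyes.read_camera(n) for n in("top","scene")}
def cap(P,x,y,sel=("top","scene"),dz=8):
    """refine cap position near x,y; underside at height dz"""
    obs={}
    for n in sel:
        p=P[n]; h=hull(p,cyl(x,y,17,112+dz,146+dz)); w=np.zeros((384,512),np.uint8); cv2.fillConvexPoly(w,h.astype(np.int32),1)
        w=cv2.dilate(w,np.ones((9,9),np.uint8))>0
        g=p["pixels"].max(2); m=blob(w&(g<50),cent(h)); rr,cc=np.nonzero(m); obs[n]=(rr.mean(),cc.mean())
    f=lambda q:np.concatenate([cent(hull(p_,cyl(q[0],q[1],17,112+dz,146+dz)))-obs[n] for n in sel for p_ in[P[n]]])
    r=least_squares(f,[x,y],diff_step=2e-3); return r.x.round(1),r.fun.round(2)
E
python3 - <<'E'
from h import *
P=shoot()
for k,y in(("round",112),("cone",36),("square",-40)):
    print(k,*[cap(P,546,y,s) for s in(("top",),("scene",),("top","scene"))])
p=P["scene"];p2=P["top"]
for n,q in P.items():
    # book top (pale), bright grey
    m=np.zeros((384,512),bool)
    for X in [hull(q,[(x,y,83) for x in(570,640) for y in(-35,110)])]:
        w=np.zeros((384,512),np.uint8);cv2.fillConvexPoly(w,X.astype(np.int32),1)
    g=q["pixels"].min(2); m=(w>0)&(g>(120))
    print(n,m.sum()); 
    if m.sum()>20: print(rect(q,blob(m,proj(q,(603,41,83))),83))
    X=hull(q,[(x,y,12) for x in(400,500) for y in(-160,80)])
    im=cv2.cvtColor(q["pixels"],cv2.COLOR_RGB2HSV); w=np.zeros((384,512),np.uint8);cv2.fillConvexPoly(w,hull(q,[(x,y,80) for x in(370,520) for y in(-160,90)]).astype(np.int32),1)
    for nm,lo,hi in(("green",50,75),("blue",105,130)):
        mm=(w>0)&(im[:,:,0]>lo)&(im[:,:,0]<hi)&(im[:,:,1]>150); rr,cc=np.nonzero(mm); print(nm,n,ray(q,(rr.mean(),cc.mean()),60).round())
E
```

```text
round (array([549.9, 114.3]), array([-0.,  0.])) (array([547.9, 117.9]), array([ 0., -0.])) (array([549.6, 116.1]), array([-0.02, -0.61,  0.34, -0.54]))
cone (array([551.8,  37.5]), array([-0.,  0.])) (array([553.6,  37.3]), array([ 0., -0.])) (array([552.3,  37.5]), array([-0.15,  0.04, -0.26,  0.01]))
square (array([547.5, -40.5]), array([-0., -0.])) (array([553.4, -38.2]), array([0., 0.])) (array([549.1, -39.1]), array([-0.59, -0.41, -0.81, -0.46]))
top 315
[603.1  45.8 111.8  28.3  89.7]
green top [420.  29.  60.]
blue top [ 438. -103.   60.]
scene 190
[611.7  47.6 110.3  21.2 -89.8]
green scene [417.  28.  60.]
blue scene [424. -96.  60.]
```

```bash
python3 -m inch '[[[0,0,0],-1,-0.4],[[0,0,0],-1,-0.4],[[0,0,0],-1,-0.4],[[0,0,0],-1,-0.4],[[0,0,0],-1,-0.4],[[0,0,0],-1,-0.4],[[0,0,0],-1,-0.4],[[0,0,0],-1,-0.4],[[0,0,0],-1,-0.4],[[0,0,0],-1,-0.4]]'
python3 -m inch '[[[0,0,0],-1,-0.4],[[0,0,0],-1,-0.4],[[0,0,0],-1,-0.4],[[0,0,0],-1,-0.4],[[0,0,0],-0.78,-0.4],[[0.7,0.4,0],0,-0.4],[[0.7,0.4,0],0,-0.4],[[0.7,0.4,0],0,-0.4],[[0.7,0.4,0],0,-0.4],[[0.7,0.4,0],0,-0.4]]'
python3 -m inch '[[[0.7,0.4,0],0,-0.4],[[0.7,0.4,0],0,-0.4],[[0.7,0.4,0],0,-0.4],[[0.7,0.4,0],0,-0.4],[[0.7,0.4,0],0,-0.4],[[0.7,0.4,0],0,-0.4],[[0.7,0.4,0],0,-0.4],[[0.7,0.4,0],0,-0.4],[[0.7,0.4,0],0,-0.4],[[0.7,0.4,0],0,-0.4]]'
```

```text
t: 3.55
eef_pos: [173.2, -600.5, 214.7]
tcp_rot: [3.142, 0.0, 1.156]
ft_force: [1.0, -0.6, 0.3]
opening: 0.705
grip_force: 0.0
t: 4.8
eef_pos: [293.9, -389.2, 214.8]
tcp_rot: [3.141, 0.0, 1.57]
ft_force: [1.0, 0.1, -0.5]
opening: 0.7
grip_force: 0.0
t: 6.05
eef_pos: [534.1, 30.9, 214.8]
tcp_rot: [3.141, 0.0, 1.571]
ft_force: [-0.5, -0.6, 0.5]
opening: 0.696
grip_force: 0.0
```

```bash
python3 -m inch '[[[0.5,0.13,0],0,-0.4],[[0.5,0.13,0],0,-0.4],[[0.41,0,0],0,-0.4],[[0,0,0.5],0,-0.4],[[0,0,0.5],0,-0.4],[[0,0,0.4],0,-0.4],[[0,0,0.2],0,-0.4],[[0,0,0],0,-0.4],[[0,0,0],0,-0.4],[[0,0,0],0,-0.4]]'
python3 - <<'E'
from h import *
P=shoot(); save(P["scene"],"s1.png",4,(130,260,210,400)); print(env.state()["eef_pos"])
E
```

```text
t: 7.3
eef_pos: [549.3, 114.0, 119.4]
tcp_rot: [3.14, -0.0, 1.571]
ft_force: [1.0, -0.5, 0.1]
opening: 0.702
grip_force: 0.0
[549.183504   113.99957396 119.20273582]
```

View pics/s1.png

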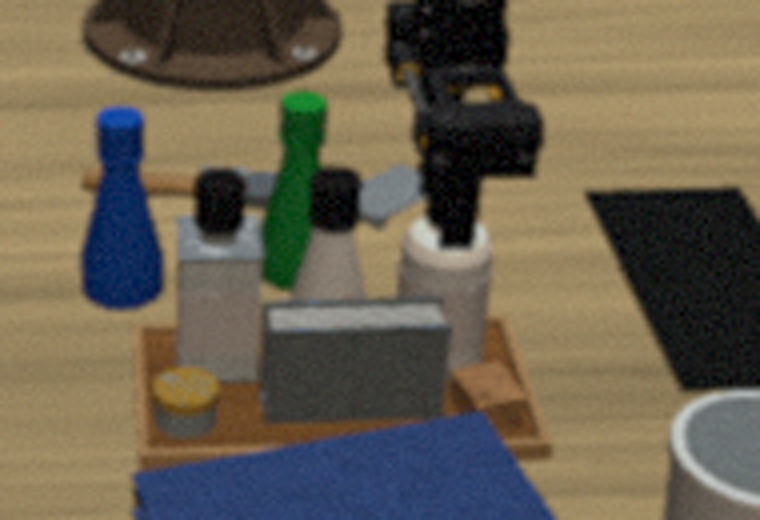

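The finger at crop (458,205) covers the round cap, and the bottle body spans 400–490. Allowing for parallax, it is aligned within about 2 mm. Closing now.

```bash
python3 -m inch '[[[0,0,0],0,1],[[0,0,0],0,1],[[0,0,0],0,1],[[0,0,0],0,1],[[0,0,0],0,1],[[0,0,0],0,1],[[0,0,0],0,1],[[0,0,0],0,1],[[0,0,0],0,1],[[0,0,0],0,1]]'
python3 -m inch '[[[0,0,-0.2],0,1],[[0,0,-0.3],0,1],[[0,0,-0.5],0,1],[[0.2,-0.15,0],0,1],[[0.4,-0.3,0],0,1],[[0.5,-0.35,0],0,1],[[0.5,-0.4,0],0,1],[[0.5,-0.4,0],0,1],[[0.4,-0.3,0],0,1],[[0.3,-0.3,0],0,1]]'
```

```text
t: 8.65
eef_pos: [549.0, 114.0, 118.6]
tcp_rot: [-3.142, 0.0, 1.571]
ft_force: [1.9, -0.0, -1.7]
opening: 0.353
grip_force: 30.0
t: 9.9
eef_pos: [415.1, 283.1, 177.8]
tcp_rot: [-3.14, 0.001, 1.571]
ft_force: [-0.4, -0.4, -3.6]
opening: 0.356
grip_force: 30.0
```

```bash
python3 -m inch '[[[0.3,-0.25,0],0,1],[[0.3,-0.25,0],0,1],[[0.27,-0.17,0],0,1],[[0,0,0.3],0,1],[[0,0,0.3],0,1],[[0,0,0.2],0,1],[[0,0,0.1],0,1],[[0,0,0.1],0,1],[[0,0,0],0,1],[[0,0,0],0,1]]'
```

```text
t: 11.15
eef_pos: [377.0, 334.3, 118.9]
tcp_rot: [3.141, -0.0, 1.57]
ft_force: [0.3, -0.4, -3.2]
opening: 0.353
grip_force: 30.0
```

```bash
python3 -m inch '[[[0,0,0.04],0,1],[[0,0,0],0,1],[[0,0,0],0,-0.4],[[0,0,0],0,-0.4],[[0,0,0],0,-0.4],[[0,0,0],0,-0.4],[[0,0,-0.2],0,-0.4],[[0,0,-0.4],0,-0.4],[[0,0,-0.6],0,-0.4],[[0,0,-0.5],0,-0.4]]'
python3 -m inch '[[[-0.5,0.3,0],0,-0.4],[[-0.7,0.4,0],0,-0.4],[[-0.7,0.4,0],0,-0.4],[[-0.7,0.4,0],0,-0.4],[[-0.7,0.4,0],0,-0.4],[[-0.7,0.4,0],0,-0.4],[[-0.6,0.4,0],0,-0.4],[[-0.35,0.2,0],0,-0.4],[[0,0,0],0,-0.4],[[0,0,0],0,-0.4]]'
python3 - <<'E'
from h import *
P=shoot(); print(cap(P,377,334.3,dz=6)); print([(n,cap(P,377,334.3,(n,),6)) for n in P])
print(cap(P,549,-39.5,("scene",))); print(env.state()["eef_pos"]); save(P["scene"],"s2.png",3,(110,250,200,450))
E
```

```text
t: 12.4
eef_pos: [376.9, 334.3, 220.3]
tcp_rot: [3.141, -0.001, 1.571]
ft_force: [-0.7, -0.7, -0.9]
opening: 0.696
grip_force: 0.0
t: 13.65
eef_pos: [550.3, 37.7, 218.6]
tcp_rot: [3.141, -0.0, 1.571]
ft_force: [-0.6, 0.1, 0.5]
opening: 0.698
grip_force: 0.0
(array([377.2, 322.1]), array([-2.81, -4.62, -0.75, -5.2 ]))
[('top', (array([370.8, 307.1]), array([0., 0.]))), ('scene', (array([382.8, 336.4]), array([0., 0.])))]
(array([552.6, -37.8]), array([-0.,  0.]))
[550.29338405  38.07316838 218.55976651]
```

View pics/s2.png

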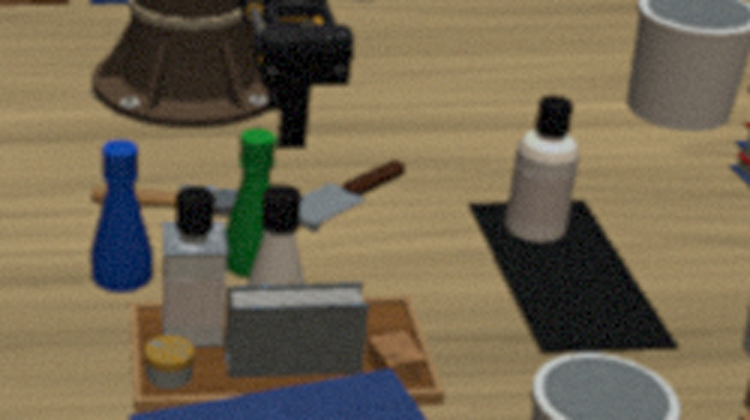

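The round bottle stands upright on the mat at crop (540,175), and the gripper is over the cone cap at (281,205). Next the cone.

```bash
python3 -m inch '[[[0,0,0.5],0,-0.4],[[0,0,0.5],0,-0.4],[[0,0,0.4],0,-0.4],[[0,0,0.27],0,-0.4],[[0,0,0],0,-0.4],[[0,0,0],0,1],[[0,0,0],0,1],[[0,0,0],0,1],[[0,0,0],0,1],[[0,0,0],0,1]]'
python3 -m inch '[[[0,0,0],0,1],[[0,0,0],0,1],[[0,0,0],0,1],[[0,0,0],0,1],[[0,0,-0.2],0,1],[[0,0,-0.3],0,1],[[0,0,-0.5],0,1],[[0.2,-0.1,0],0,1],[[0.4,-0.1,0],0,1],[[0.5,-0.1,0],0,1]]'
```

```text
t: 15.0
eef_pos: [550.8, 37.2, 118.2]
tcp_rot: [3.141, 0.0, 1.571]
ft_force: [-1.0, -0.2, 3.2]
opening: 0.353
grip_force: 30.0
t: 16.25
eef_pos: [531.6, 104.2, 176.9]
tcp_rot: [-3.14, 0.0, 1.57]
ft_force: [0.3, -0.0, -3.6]
opening: 0.352
grip_force: 30.0
```

```bash
python3 -m inch '[[[0.6,-0.2,0],0,1],[[0.6,-0.2,0],0,1],[[0.6,-0.2,0],0,1],[[0.6,-0.2,0],0,1],[[0.6,-0.2,0],0,1],[[0.5,-0.1,0],0,1],[[0.35,-0.06,0],0,1],[[0,0,0.4],0,1],[[0,0,0.3],0,1],[[0,0,0.2],0,1]]'
python3 -m inch '[[[0,0,0.08],0,1],[[0,0,0.05],0,1],[[0,0,0],0,1],[[0,0,0],0,-0.4],[[0,0,0],0,-0.4],[[0,0,0],0,-0.4],[[0,0,0],0,-0.4],[[0,0,-0.3],0,-0.4],[[0,0,-0.6],0,-0.4],[[0,0,-0.8],0,-0.4]]'
```

```text
t: 17.5
eef_pos: [462.7, 334.1, 122.6]
tcp_rot: [-3.14, 0.001, 1.571]
ft_force: [-0.4, 0.1, -2.5]
opening: 0.352
grip_force: 30.0
t: 18.75
eef_pos: [462.8, 334.0, 218.6]
tcp_rot: [-3.14, 0.001, 1.571]
ft_force: [0.8, 0.7, -0.0]
opening: 0.699
grip_force: 0.0
```

```bash
python3 -m inch '[[[-0.6,0.1,0],0,-0.4],[[-0.8,0.2,0],0,-0.4],[[-0.8,0.2,0],0,-0.4],[[-0.8,0.2,0],0,-0.4],[[-0.8,0.2,0],0,-0.4],[[-0.8,0.2,0],0,-0.4],[[-0.8,0.2,0],0,-0.4],[[-0.6,0.12,0],0,-0.4],[[-0.23,0,0],0,-0.4],[[0,0,0],0,-0.4]]'
python3 -m inch '[[[0,0,0.5],0,-0.4],[[0,0,0.5],0,-0.4],[[0,0,0.4],0,-0.4],[[0,0,0.27],0,-0.4],[[0,0,0],0,-0.4],[[0,0,0],0,1],[[0,0,0],0,1],[[0,0,0],0,1],[[0,0,0],0,1],[[0,0,0],0,1]]'
```

```text
t: 20.0
eef_pos: [548.1, -39.8, 218.1]
tcp_rot: [-3.141, -0.0, 1.569]
ft_force: [-0.2, -0.8, -0.1]
opening: 0.699
grip_force: 0.0
t: 21.25
eef_pos: [548.4, -39.7, 118.3]
tcp_rot: [3.141, 0.0, 1.57]
ft_force: [-0.3, 0.8, 3.9]
opening: 0.354
grip_force: 30.0
```

```bash
python3 -m inch '[[[0,0,0],0,1],[[0,0,0],0,1],[[0,0,0],0,1],[[0,0,0],0,1],[[0,0,-0.2],0,1],[[0,0,-0.3],0,1],[[0,0,-0.5],0,1],[[0.2,0,0],0,1],[[0.4,0,0],0,1],[[0.5,0,0],0,1]]'
```

```text
t: 22.5
eef_pos: [547.8, 27.4, 177.0]
tcp_rot: [-3.14, -0.0, 1.57]
ft_force: [0.2, 0.2, -2.4]
opening: 0.353
grip_force: 30.0
```

```bash
python3 -m inch '[[[0.7,0,0],0,1],[[0.7,0,0],0,1],[[0.7,0,0],0,1],[[0.7,0,0],0,1],[[0.7,0,0],0,1],[[0.7,0,0],0,1],[[0.5,0,0],0,1],[[0.4,0,0],0,1],[[0,0,0.4],0,1],[[0,0,0.4],0,1]]'
python3 -m inch '[[[0,0,0.13],0,1],[[0,0,0.07],0,1],[[0,0,0.03],0,1],[[0,0,0],0,1],[[0,0,0],0,-0.4],[[0,0,0],0,-0.4],[[0,0,0],0,-0.4],[[0,0,0],0,-0.4],[[0,0,-0.6],0,-0.4],[[0,0,-0.9],0,-0.4]]'
python3 - <<'E'
from h import *
P=shoot(); print(env.state()["eef_pos"]); save(P["scene"],"s3.png",2,(110,300,70,460)); save(P["top"],"t3.png",2,(110,260,110,400))
q=P["top"]
for n,q in P.items():
    w=np.zeros((384,512),np.uint8);cv2.fillConvexPoly(w,hull(q,[(x,y,83) for x in(570,640) for y in(-35,115)]).astype(np.int32),1)
    g=q["pixels"]; m=(w>0)&(g.min(2)>110)&(np.ptp(g,axis=2)<25); print(n,rect(q,blob(m,proj(q,(603,41,83))),83))
for n,q in P.items():
    w=np.zeros((384,512),np.uint8);cv2.fillConvexPoly(w,hull(q,[(x,y,20) for x in(370,580) for y in(-380,-240)]).astype(np.int32),1)
    g=q["pixels"]; m=(w>0)&(g.min(2)>135); print(n,rect(q,blob(m,proj(q,(475,-310,20))),20))
E
```

```text
t: 23.75
eef_pos: [547.9, 332.9, 128.7]
tcp_rot: [-3.141, 0.0, 1.571]
ft_force: [0.7, 0.1, -2.6]
opening: 0.356
grip_force: 30.0
t: 25.0
eef_pos: [547.8, 332.1, 205.9]
tcp_rot: [-3.139, 0.002, 1.571]
ft_force: [0.5, 0.7, 0.5]
opening: 0.695
grip_force: 0.0
[550.21190716 333.34611914 211.8925975 ]
top [603.1  45.6 112.2  28.3  89.7]
scene [610.7  47.  111.9  23.1  87. ]
top [ 469.9 -310.4  161.    81.1   -4.8]
scene [ 475.7 -307.1  161.7   79.4   -4.8]
```

View pics/s3.png

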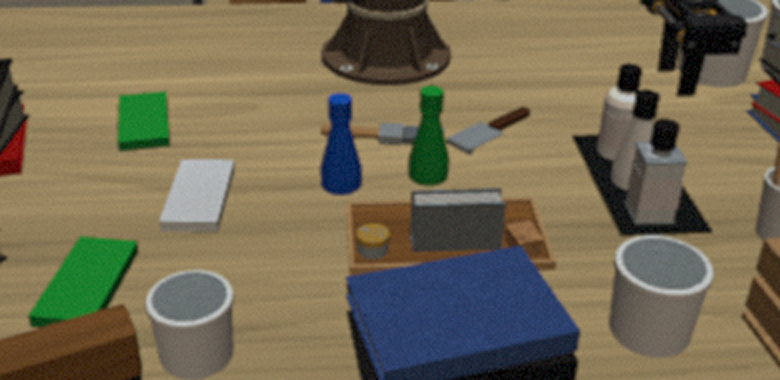

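View pics/t3.png

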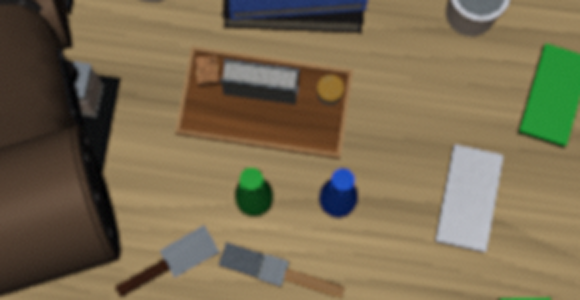

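The scene crop shows the three standing upright on the mat, at (620,120), (640,145) and (658,175). The book stands free at (457,220), and the white block is at (198,195), clear of the arm. In the top crop the book's page edges are at (260,78). Next I reach for the book.

```bash
python3 -m inch '[[[-0.5,0.1,0],0,-0.4],[[-0.7,0.15,0],0,-0.4],[[-0.7,0.15,0],0,-0.4],[[-0.7,0.15,0],0,-0.4],[[-0.7,0.15,0],0,-0.4],[[-0.7,0.15,0],0,-0.4],[[-0.5,0.08,0],0,-0.4],[[-0.28,0,0],0,-0.4],[[0,0,0.5],0,-0.4],[[0,0,0.5],0,-0.4]]'
python3 -m inch '[[[0,0,0],0,-0.4],[[0,0,0],0,-0.4],[[0,0,0],0,-0.4],[[0,0,0],0,-0.4],[[0,0,0],0,-0.4],[[0,0,0],0,-0.4],[[0,0,0],0,-0.4],[[0,0,0],0,-0.4],[[0,0,0],0,-0.4],[[0,0,0],0,-0.4]]'
python3 - <<'E'
from h import *
P=shoot(); print(env.state()["eef_pos"]); save(P["scene"],"s4.png",5,(140,250,220,360)); 
E
```

```text
t: 26.35
eef_pos: [604.0, 45.8, 145.6]
tcp_rot: [3.141, 0.0, 1.571]
ft_force: [0.0, -0.4, -0.7]
opening: 0.699
grip_force: 0.0
t: 27.6
eef_pos: [604.1, 45.5, 146.2]
tcp_rot: [-3.142, 0.0, 1.571]
ft_force: [-0.4, -0.0, 0.0]
opening: 0.701
grip_force: 0.0
[604.15802904  45.56575641 146.19064117]
```

View pics/s4.png

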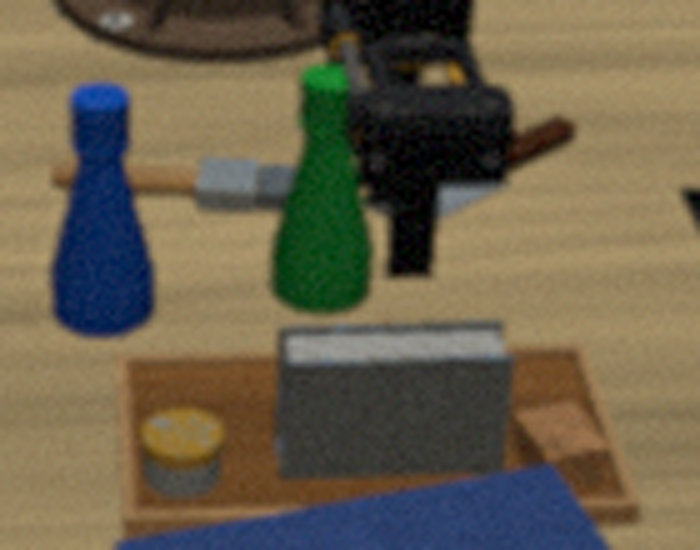

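Finger tip at crop (411,275), book top edge spanning 278–508 at row 345. I'll check both against projections.

```bash
python3 - <<'E'
from h import *
p=eyes.read_camera("scene"); c=lambda X:[round((proj(p,X)[0]-140)*5),round((proj(p,X)[1]-220)*5)]
for x in(637,649): print("tip",x,[c((x,45.6+d,146)) for d in(-10,0,10)])
for x in(622,586): print("book",x,[c((x,45.6+d,83)) for d in(-60,60)])
print([ray(p,(345/5+140,(a/5+220)),83).round() for a in (278,508)])
E
```

```text
tip 637 [[268, 384], [267, 404], [267, 424]]
tip 649 [[281, 388], [280, 408], [280, 428]]
book 622 [[358, 277], [351, 507]]
book 586 [[320, 271], [313, 495]]
[array([610., -13.,  83.]), array([616., 107.,  83.])]
```

```bash
python3 -m inch '[[[0,0,0.4],0,-0.4],[[0,0,0.5],0,-0.4],[[0,0,0.5],0,-0.4],[[0,0,0.3],0,-0.4],[[0,0,0.17],0,-0.4],[[0,0,0],0,-0.4],[[0,0,0],0,0.1],[[0,0,0],0,1],[[0,0,0],0,1],[[0,0,0],0,1]]'
python3 -m inch '[[[0,0,0],0,1],[[0,0,0],0,1],[[0,0,0],0,1],[[0,0,0],0,1],[[0,0,0],0,1],[[0,0,0],0,1],[[0,0,0],0,1],[[0,0,-0.1],0,1],[[0,0,-0.3],0,1],[[0,0,-0.4],0,1]]'
```

```text
t: 29.0
eef_pos: [604.3, 45.6, 34.3]
tcp_rot: [3.141, 0.0, 1.571]
ft_force: [-0.8, -0.3, 0.7]
opening: 0.378
grip_force: 30.0
t: 30.25
eef_pos: [604.0, 45.6, 83.0]
tcp_rot: [-3.141, 0.0, 1.571]
ft_force: [-0.9, -0.5, -3.0]
opening: 0.374
grip_force: 30.0
```

```bash
python3 -m inch '[[[0,0,-0.5],0,1],[[-0.1,0,-0.5],0,1],[[-0.5,-0.1,-0.1],0,1],[[-0.7,-0.3,0],0,1],[[-0.7,-0.3,0],0,1],[[-0.7,-0.3,0],0,1],[[-0.7,-0.3,0],0,1],[[-0.7,-0.3,0],0,1],[[-0.7,-0.3,0],0,1],[[-0.7,-0.3,0],0,1]]'
python3 -m inch '[[[-0.43,-0.02,0],0,1],[[0,0,0],1,1],[[0,0,0],1,1],[[0,0,0],1,1],[[0,0,0],1,1],[[0,0,0],1,1],[[0,0,0],1,1],[[0,0,0],1,1],[[0,0,0],1,1],[[0,0,0],1,1]]'
python3 -m inch '[[[0,0,0],1,1],[[0,0,0],1,1],[[0,0,0],1,1],[[0,0,0],1,1],[[0,0,0],1,1],[[0,0,0],1,1],[[0,0,0],1,1],[[0,0,0],1,1],[[0,0,0],1,1],[[0,0,0],0.96,1]]'
python3 -m inch '[[[0,0,0.4],0,1],[[0,0,0.5],0,1],[[0,0,0],0,1],[[0,0,0],0,1],[[0,0,0],0,1],[[0,0,0],0,1],[[0,0,0],0,1],[[0,0,0],0,1],[[0,0,0],0,1],[[0,0,0],0,1]]'
python3 - <<'E'
from h import *
P=shoot(); s=env.state(); print(s["eef_pos"],s["tcp_rot"],s["joints"]); save(P["scene"],"s5.png",5,(150,260,90,240)); save(P["top"],"t5.png",5,(140,240,290,420))
E
```

```text
t: 31.5
eef_pos: [471.4, -285.7, 149.1]
tcp_rot: [3.141, 0.001, 1.571]
ft_force: [-0.5, -0.3, -3.2]
opening: 0.379
grip_force: 30.0
t: 32.75
eef_pos: [470.9, -310.2, 149.1]
tcp_rot: [3.141, 0.0, 0.782]
ft_force: [-0.2, 0.9, -2.1]
opening: 0.378
grip_force: 30.0
t: 34.0
eef_pos: [470.9, -310.2, 149.1]
tcp_rot: [3.141, -0.001, -0.087]
ft_force: [-0.5, 0.6, -2.7]
opening: 0.378
grip_force: 30.0
t: 35.25
eef_pos: [470.9, -310.2, 94.0]
tcp_rot: [3.142, 0.0, -0.084]
ft_force: [0.3, 0.5, -3.2]
opening: 0.372
grip_force: 30.0
[ 470.86448518 -310.19376537   93.98156706] [ 3.14158608e+00  5.16597409e-05 -8.40343033e-02] [-6.99643699e-01  5.56626119e-01  1.83082609e+00 -5.14118133e-05
  7.54178828e-01  9.55224402e-01]
```

View pics/s5.png

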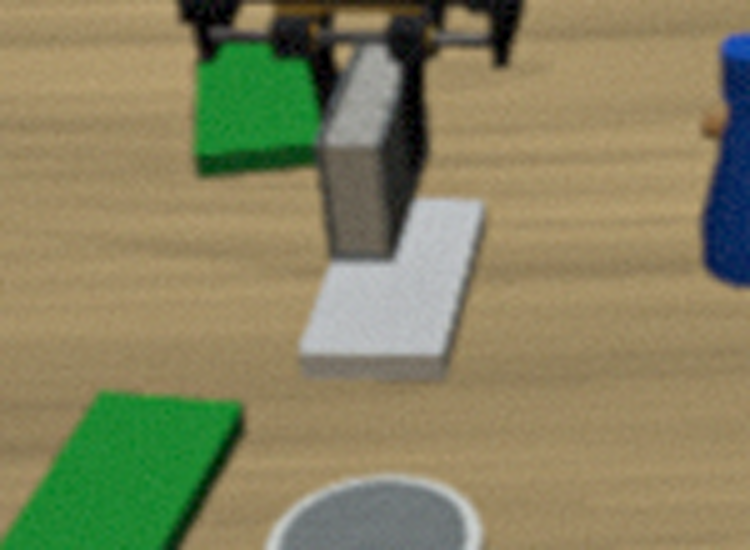

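The held book is over the white block. Its lower near edge runs (332,258)–(393,260), and the block's near top edge (303,353)–(445,355). I'll work out the offset within the same camera.

```bash
python3 - <<'E'
from h import *
p=eyes.read_camera("scene"); R=lambda r,c,z: ray(p,(r/5+150,c/5+90),z)[:2]
a=np.deg2rad(-4.8);u=np.array([np.cos(a),np.sin(a)])
b=(R(258,332,67.7)+R(260,393,67.7))/2; k=(R(353,303,20)+R(355,445,20))/2
print(R(258,332,67.7),R(260,393,67.7),"book centre",b-60*u,"block centre",k-80*u, "tcp",env.state()["eef_pos"])
t=(R(143,322,142.7)+R(145,385,142.7))/2; print("from top edge",t-60*u)
E
```

```text
[ 535.28832366 -329.8434394 ] [ 538.98321824 -296.71758948] book centre [ 477.34619939 -308.25984384] block centre [ 479.39069544 -302.72745685] tcp [ 470.89286634 -310.20372344   94.01093646]
from top edge [ 481.89345631 -304.96758486]
```

View pics/t5.png

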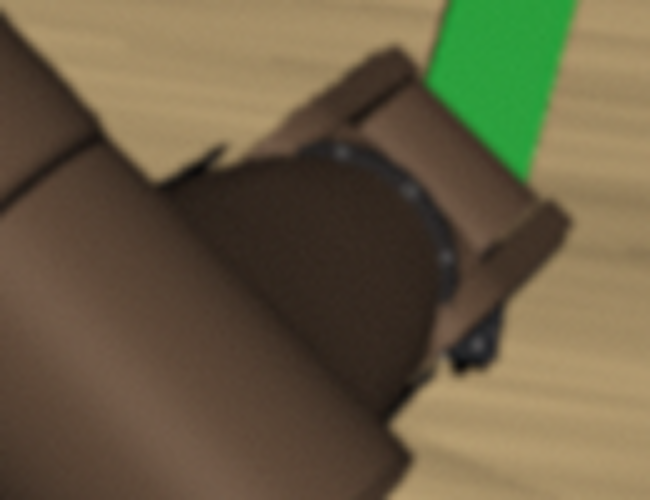

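```bash
python3 -m inch '[[[0,-0.02,0.3],0,1],[[0,0,0.3],0,1],[[0,0,0.1],0,1],[[0,0,0.05],0,1],[[0,0,0.03],0,1],[[0,0,0],0,1],[[0,0,0],0,1],[[0,0,0],0,1],[[0,0,0],0,1],[[0,0,0],0,1]]'
```

```text
t: 36.65
eef_pos: [471.0, -309.0, 47.3]
tcp_rot: [3.141, -0.0, -0.084]
ft_force: [-0.6, -0.2, -1.8]
opening: 0.378
grip_force: 30.0
```

```bash
python3 -m inch '[[[0,0,0.01],0,1],[[0,0,0],0,0.1],[[0,0,0],0,0],[[0,0,0],0,-0.4],[[0,0,0],0,-0.4],[[0,0,0],0,-0.4],[[0,0,-0.2],0,-0.4],[[0,0,-0.6],0,-0.4],[[0,0,-0.8],0,-0.4],[[0,0,-0.9],0,-0.4]]'
python3 -m inch '[[[0,0,0],-1,-0.4],[[0,0,0],-1,-0.4],[[0,0,0],-1,-0.4],[[0,0,0],-1,-0.4],[[0,0,0],-1,-0.4],[[0,0,0],-1,-0.4],[[0,0,0],-1,-0.4],[[0,0,0],-1,-0.4],[[0,0,0],-1,-0.4],[[0,0,0],-1,-0.4]]'
python3 -m inch '[[[0,0,0],-1,-0.4],[[0,0,0],-1,-0.4],[[0,0,0],-1,-0.4],[[0,0,0],-1,-0.4],[[0,0,0],-1,-0.4],[[0,0,0],-1,-0.4],[[0,0,0],-1,-0.4],[[0,0,0],-1,-0.4],[[0,0,0],-0.96,-0.4],[[0,0,-0.3],0,-0.4]]'
python3 -m inch '[[[0.6,0.1,0],0,-0.4],[[0.8,0.1,0],0,-0.4],[[0.8,0.1,0],0,-0.4],[[0.8,0.1,0],0,-0.4],[[0.8,0.1,0],0,-0.4],[[0.8,0.1,0],0,-0.4],[[0.8,0.1,0],0,-0.4],[[0.8,0.1,0],0,-0.4],[[0.8,0.1,0],0,-0.4],[[0,0,0],0,-0.4]]'
python3 - <<'E'
from h import *
P=shoot(); a=P["scene"]["pixels"][150:250,110:230];b=P["top"]["pixels"][140:240,290:410]
cv2.imwrite("pics/c6.png",cv2.resize(np.hstack([a,b])[:,:,::-1],None,fx=3.3,fy=3.3,interpolation=cv2.INTER_CUBIC))
for n,q in P.items():
    w=np.zeros((384,512),np.uint8);cv2.fillConvexPoly(w,hull(q,[(x,y,z) for x in(375,575) for y in(-370,-250) for z in(0,95)]).astype(np.int32),1)
    g=q["pixels"].min(2); m=(w>0)&(g>125)
    print(n,rect(q,blob(m,proj(q,(390,-300,20))),20))
    for d in eyes.cut_out("book",q)[:2]: print(d["score"],rect(q,d["mask"],95))
E
```

```text
t: 37.9
eef_pos: [470.7, -308.8, 198.7]
tcp_rot: [-3.141, 0.0, -0.084]
ft_force: [0.5, 0.5, -0.1]
opening: 0.695
grip_force: 0.0
t: 39.15
eef_pos: [470.9, -308.9, 197.5]
tcp_rot: [3.141, 0.0, 0.792]
ft_force: [0.4, 0.9, 0.2]
opening: 0.703
grip_force: 0.0
t: 40.4
eef_pos: [470.5, -308.6, 214.7]
tcp_rot: [-3.14, -0.001, 1.572]
ft_force: [-0.2, 0.9, 0.6]
opening: 0.701
grip_force: 0.0
t: 41.65
eef_pos: [524.9, 113.5, 215.3]
tcp_rot: [3.141, -0.0, 1.574]
ft_force: [0.5, -1.1, -0.4]
opening: 0.7
grip_force: 0.0
top [ 470.  -310.5  163.1   83.1   -4.6]
0.75 [ 462.  -305.   132.6   44.9   -5.6]
scene [ 475.3 -306.9  162.6   79.8   -4.9]
0.82 [ 538.8 -301.   210.5   55.5   -0.6]
```

View pics/c6.png

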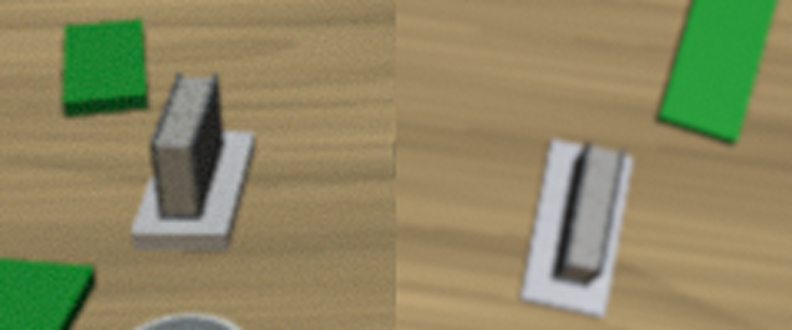

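The book stands on the block, upright and roughly centred: scene half at (185,145), top half at (590,215). I'll check the centring by overlaying the ideal book outline, using each camera's own block fit.

```bash
python3 - <<'E'
from h import *
P=shoot(); out=[]; F=6.6
for n,(r0,c0),(bx,by) in(("scene",(165,145),(475.4,-307)),("top",(175,325),(470,-310.5))):
    q=P[n]; im=cv2.resize(q["pixels"][r0:r0+70,c0:c0+60][:,:,::-1],None,fx=F,fy=F,interpolation=cv2.INTER_CUBIC)
    a=np.deg2rad(-4.8);u=np.array([np.cos(a),np.sin(a)]);v=np.array([-u[1],u[0]])
    pt=lambda s,t,z:(np.array(proj(q,[*(np.array([bx,by])+s*u+t*v),z])[::-1])-[c0,r0]+.5)*F
    for L,W,z,col in((80,40,20,(0,0,255)),(60,18,20,(255,0,0)),(60,18,95,(0,160,0))):
        cv2.polylines(im,[np.array([pt(s*L,t*W,z) for s,t in((1,1),(1,-1),(-1,-1),(-1,1))]).astype(np.int32)],True,col,1)
    out.append(im)
cv2.imwrite("pics/ov.png",np.hstack(out))
E
```

```text
(no output)
```

View pics/ov.png

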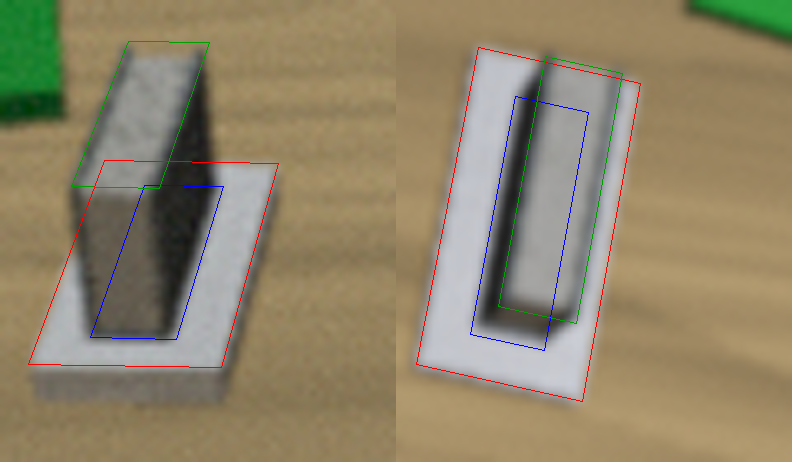

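The book matches the ideal outline within about 2–3 mm in both views and is aligned lengthwise, so I leave it. Next the containers go back, square tin first.

```bash
python3 -m inch '[[[0.5,0.1,0],0,-0.4],[[0.7,0.1,0],0,-0.4],[[0.7,0.1,0],0,-0.4],[[0.7,0.08,0],0,-0.4],[[0.6,0,0],0,-0.4],[[0.45,0,0],0,-0.4],[[0,0,0],0,-0.4],[[0,0,0],0,-0.4],[[0,0,0],0,-0.4],[[0,0,0],0,-0.4]]'
```

```text
t: 43.2
eef_pos: [548.1, 329.2, 214.8]
tcp_rot: [3.141, 0.0, 1.57]
ft_force: [-0.0, -0.6, -0.1]
opening: 0.698
grip_force: 0.0
```

```bash
python3 -m inch '[[[0.06,0,0.4],0,-0.4],[[0,0,0.5],0,-0.4],[[0,0,0.5],0,-0.4],[[0,0,0.23],0,-0.4],[[0,0,0],0,-0.4],[[0,0,0],0,1],[[0,0,0],0,1],[[0,0,0],0,1],[[0,0,0],0,1],[[0,0,0],0,1]]'
python3 -m inch '[[[0,0,0],0,1],[[0,0,0],0,1],[[0,0,0],0,1],[[0,0,0],0,1],[[0,0,-0.2],0,1],[[0,0,-0.3],0,1],[[0,0,-0.5],0,1],[[-0.2,0,0],0,1],[[-0.5,0,0],0,1],[[-0.7,0,0],0,1]]'
python3 -m inch '[[[-0.7,0,0],0,1],[[-0.7,0,0],0,1],[[-0.7,0,0],0,1],[[-0.7,0,0],0,1],[[-0.7,0,0],0,1],[[-0.6,0,0],0,1],[[-0.5,0,0],0,1],[[-0.2,0,0],0,1],[[0,0,0],0,1],[[0,0,0],0,1]]'
```

```text
t: 44.45
eef_pos: [548.1, 333.6, 117.1]
tcp_rot: [3.141, -0.0, 1.571]
ft_force: [0.9, -1.3, 2.7]
opening: 0.352
grip_force: 30.0
t: 45.7
eef_pos: [547.2, 248.4, 175.8]
tcp_rot: [-3.14, 0.001, 1.572]
ft_force: [0.2, -0.0, -3.9]
opening: 0.353
grip_force: 30.0
t: 46.95
eef_pos: [547.6, -37.7, 176.6]
tcp_rot: [-3.141, -0.0, 1.571]
ft_force: [-0.5, 0.8, -2.2]
opening: 0.353
grip_force: 30.0
```

```bash
python3 -m inch '[[[-0.02,0.01,0],0,1],[[0,0,0.4],0,1],[[0,0,0.3],0,1],[[0,0,0.15],0,1],[[0,0,0.07],0,1],[[0,0,0.04],0,1],[[0,0,0],0,1],[[0,0,0],0,1],[[0,0,0],0,1],[[0,0,0],0,1]]'
```

```text
t: 48.2
eef_pos: [548.5, -39.6, 119.3]
tcp_rot: [3.141, 0.0, 1.571]
ft_force: [0.4, -0.0, -2.8]
opening: 0.355
grip_force: 30.0
```

```bash
python3 -m inch '[[[0,0,0.01],0,1],[[0,0,0],0,-0.4],[[0,0,0],0,-0.4],[[0,0,0],0,-0.4],[[0,0,0],0,-0.4],[[0,0,-0.2],0,-0.4],[[0,0,-0.5],0,-0.4],[[0,0,-0.5],0,-0.4],[[0,0,-0.4],0,-0.4],[[0.2,0,0],0,-0.4]]'
python3 -m inch '[[[0.6,-0.2,0],0,-0.4],[[0.8,-0.2,0],0,-0.4],[[0.8,-0.2,0],0,-0.4],[[0.8,-0.2,0],0,-0.4],[[0.8,-0.2,0],0,-0.4],[[0.8,-0.2,0],0,-0.4],[[0.8,-0.2,0],0,-0.4],[[0.5,-0.03,0],0,-0.4],[[0.13,0,0],0,-0.4],[[0,0,0],0,-0.4]]'
```

```text
t: 49.45
eef_pos: [549.1, -27.7, 216.7]
tcp_rot: [3.138, 0.001, 1.57]
ft_force: [0.4, -0.4, -0.6]
opening: 0.698
grip_force: 0.0
t: 50.7
eef_pos: [462.3, 334.2, 214.0]
tcp_rot: [-3.141, 0.001, 1.571]
ft_force: [-0.2, 0.9, 0.4]
opening: 0.702
grip_force: 0.0
```

```bash
python3 -m inch '[[[0,0,0.4],0,-0.4],[[0,0,0.5],0,-0.4],[[0,0,0.5],0,-0.4],[[0,0,0.22],0,-0.4],[[0,0,0],0,-0.4],[[0,0,0],0,1],[[0,0,0],0,1],[[0,0,0],0,1],[[0,0,0],0,1],[[0,0,0],0,1]]'
python3 -m inch '[[[0,0,0],0,1],[[0,0,0],0,1],[[0,0,0],0,1],[[0,0,0],0,1],[[0,0,-0.2],0,1],[[0,0,-0.3],0,1],[[0,0,-0.5],0,1],[[-0.2,0.1,0],0,1],[[-0.5,0.2,0],0,1],[[-0.7,0.2,0],0,1]]'
python3 -m inch '[[[-0.7,0.2,0],0,1],[[-0.7,0.2,0],0,1],[[-0.7,0.2,0],0,1],[[-0.6,0.2,0],0,1],[[-0.5,0.17,0],0,1],[[-0.34,0,0],0,1],[[0,0,0],0,1],[[0,0,0],0,1],[[0,0,0],0,1],[[0,0,0],0,1]]'
```

```text
t: 51.95
eef_pos: [462.8, 334.3, 117.7]
tcp_rot: [3.141, -0.0, 1.571]
ft_force: [-1.7, -0.5, 3.9]
opening: 0.356
grip_force: 30.0
t: 53.2
eef_pos: [492.7, 248.9, 176.2]
tcp_rot: [-3.14, 0.001, 1.572]
ft_force: [0.8, -0.1, -3.6]
opening: 0.356
grip_force: 30.0
t: 54.45
eef_pos: [550.7, 38.5, 177.4]
tcp_rot: [3.142, 0.0, 1.572]
ft_force: [0.1, -1.0, -2.7]
opening: 0.354
grip_force: 30.0
```

```bash
python3 -m inch '[[[-0.01,0,0],0,1],[[0,0,0.4],0,1],[[0,0,0.3],0,1],[[0,0,0.15],0,1],[[0,0,0.07],0,1],[[0,0,0.04],0,1],[[0,0,0],0,1],[[0,0,0],0,1],[[0,0,0],0,1],[[0,0,0],0,1]]'
```

```text
t: 55.7
eef_pos: [550.9, 37.2, 119.9]
tcp_rot: [3.141, 0.0, 1.571]
ft_force: [1.4, 1.7, -3.1]
opening: 0.355
grip_force: 30.0
```

```bash
python3 -m inch '[[[0,0,0.015],0,1],[[0,0,0],0,-0.4],[[0,0,0],0,-0.4],[[0,0,0],0,-0.4],[[0,0,0],0,-0.4],[[0,0,-0.2],0,-0.4],[[0,0,-0.5],0,-0.4],[[0,0,-0.5],0,-0.4],[[0,0,-0.4],0,-0.4],[[0.2,0,0],0,-0.4]]'
python3 -m inch '[[[0.6,-0.4,0],0,-0.4],[[0.7,-0.4,0],0,-0.4],[[0.7,-0.4,0],0,-0.4],[[0.7,-0.4,0],0,-0.4],[[0.7,-0.4,0],0,-0.4],[[0.7,-0.4,0],0,-0.4],[[0.5,-0.4,0],0,-0.4],[[0.15,-0.1,0],0,-0.4],[[0,0,0],0,-0.4],[[0,0,0],0,-0.4]]'
```

```text
t: 56.95
eef_pos: [551.6, 49.1, 217.0]
tcp_rot: [3.138, 0.0, 1.57]
ft_force: [-0.3, 1.5, -1.2]
opening: 0.696
grip_force: 0.0
t: 58.2
eef_pos: [377.4, 333.6, 214.7]
tcp_rot: [-3.141, 0.0, 1.57]
ft_force: [0.6, -0.4, 0.5]
opening: 0.701
grip_force: 0.0
```

```bash
python3 -m inch '[[[0.01,0,0.4],0,-0.4],[[0,0,0.5],0,-0.4],[[0,0,0.5],0,-0.4],[[0,0,0.23],0,-0.4],[[0,0,0],0,-0.4],[[0,0,0],0,1],[[0,0,0],0,1],[[0,0,0],0,1],[[0,0,0],0,1],[[0,0,0],0,1]]'
python3 -m inch '[[[0,0,0],0,1],[[0,0,0],0,1],[[0,0,0],0,1],[[0,0,0],0,1],[[0,0,-0.2],0,1],[[0,0,-0.3],0,1],[[0,0,-0.5],0,1],[[-0.2,0.2,0],0,1],[[-0.4,0.35,0],0,1],[[-0.5,0.4,0],0,1]]'
python3 -m inch '[[[-0.5,0.4,0],0,1],[[-0.5,0.4,0],0,1],[[-0.5,0.4,0],0,1],[[-0.5,0.4,0],0,1],[[-0.4,0.3,0],0,1],[[-0.17,0.02,0],0,1],[[0,0,0],0,1],[[0,0,0],0,1],[[0,0,0],0,1],[[0,0,0],0,1]]'
```

```text
t: 59.45
eef_pos: [377.1, 334.9, 117.4]
tcp_rot: [3.141, -0.0, 1.571]
ft_force: [0.3, -0.4, 4.1]
opening: 0.353
grip_force: 30.0
t: 60.7
eef_pos: [434.3, 267.5, 176.2]
tcp_rot: [-3.14, 0.001, 1.572]
ft_force: [1.1, 1.4, -3.5]
opening: 0.355
grip_force: 30.0
t: 61.95
eef_pos: [548.9, 115.1, 177.2]
tcp_rot: [3.141, 0.0, 1.571]
ft_force: [-0.5, 1.2, -3.1]
opening: 0.355
grip_force: 30.0
```

Lower the round bottle, release, rise and move away.

```bash
python3 -m inch '[[[-0.015,0,0],0,1],[[0,0,0.4],0,1],[[0,0,0.3],0,1],[[0,0,0.15],0,1],[[0,0,0.07],0,1],[[0,0,0.05],0,1],[[0,0,0],0,1],[[0,0,0],0,1],[[0,0,0],0,1],[[0,0,0],0,1]]'
python3 -m inch '[[[0,0,0],0,1],[[0,0,0],0,-0.4],[[0,0,0],0,-0.4],[[0,0,0],0,-0.4],[[0,0,0],0,-0.4],[[0,0,-0.2],0,-0.4],[[0,0,-0.5],0,-0.4],[[0,0,-0.5],0,-0.4],[[0,0,-0.5],0,-0.4],[[0.2,0,0],0,-0.4]]'
python3 -m inch '[[[0.6,-0.1,0],0,-0.4],[[0.8,-0.2,0],0,-0.4],[[0.8,-0.2,0],0,-0.4],[[0.8,-0.2,0],0,-0.4],[[0.6,-0.2,0],0,-0.4],[[0.3,0,0],0,-0.4],[[0,0,0],0,-0.4],[[0,0,0],0,-0.4],[[0,0,0],0,-0.4],[[0,0,0],0,-0.4]]'
python3 - <<'E'
from h import *
P=shoot(); save(P["scene"],"s9.png",2,(110,300,70,460))
for k,y in(("round",112),("cone",36),("square",-40)): print(k,*[cap(P,546,y,s)[0] for s in(("top",),("scene",))])
E
```

```text
t: 63.2
eef_pos: [549.5, 113.7, 119.4]
tcp_rot: [3.14, -0.0, 1.571]
ft_force: [1.3, -0.4, 5.1]
opening: 0.351
grip_force: 30.0
t: 64.45
eef_pos: [549.9, 125.7, 223.7]
tcp_rot: [3.137, -0.0, 1.57]
ft_force: [0.2, 0.0, -0.7]
opening: 0.7
grip_force: 0.0
t: 65.7
eef_pos: [495.5, 359.0, 221.0]
tcp_rot: [3.141, 0.0, 1.569]
ft_force: [-0.7, -1.1, -0.6]
opening: 0.7
grip_force: 0.0
round [550.6 113.6] [549. 117.]
cone [550.4  35.5] [555.   37.4]
square [549.2 -41.5] [553.9 -38.9]
```

View pics/s9.png

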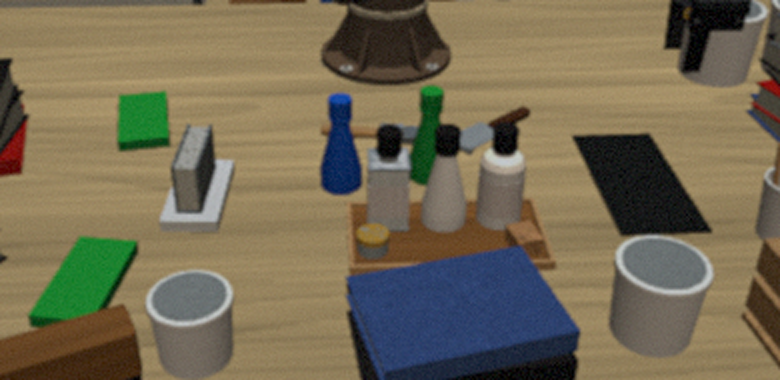

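The final view shows all three containers back upright in the tray: square (388,190), cone (443,190) and round (500,185), each within about 2 mm of where it started. The book stands on the white block at (195,170), and the small tin and cork block look unmoved. Handing in.

```bash
python3 -c "
from cell import env
print(env.job_done())"
```

```text
the job is handed in; nothing more can be done
None
```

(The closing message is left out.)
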